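Lock the star post into its slotted stand

TASK

Fit the post with the star on top to the stand that has the long slot: lower its steel crossbar foot lengthwise through the slot until the collar rests on the board, then turn the post a quarter turn so that the foot is locked crosswise under the board, and let go. Leave the post with the ball on top where it stands.

Things in the scene. Friction and masses are not known exactly. Their poses are not given: they have to be found in the camera images.
- star_post: Loose upright post, 120 mm tall, 260 g. Origin: centre of foot's underside, z up. Steel crossbar foot 60 (along y) x 22 (x) x 14 mm high; shank 16 mm thick; wooden collar 64 mm across at z 36-44 mm; on top a flat wooden star 72 mm across, centre z 84 mm, 18 mm thick along x, in the y-z plane (from above a bar parallel to the foot). Grip it there across x. Same after a half turn.
- slotted_stand: Fixed low wooden stand with a long slot (a like one has a round hole). Origin: centre of underside on the bench, z up. Board 116 (x) x 150 (y) x 12 mm, top at z 60 mm, open below but for end boards at y -66 and +66 mm. Slot through its middle: 76 mm along x, 38 mm along y. Collar on the board = foot's underside at z 24 mm; the foot then turns freely beneath, 10 mm under the board.
- ball_post: Bystander to leave standing: a loose post of like build (116 mm tall, collar 64 mm across) but with a wooden ball 52 mm across on top and a round steel foot 50 mm across. Origin: centre of the foot's underside, z up.
Not all that is in view belongs to the job. What is shaped like the slotted_stand but green or purple is not meant. What is shaped like the star_post but green or yellow is not meant.

How it is judged (in metres and radians):
On the way:
1. the foot has gone lengthwise down through the slot (z of star_post in the frame of slotted_stand below 0.038 m and horizontal distance between star_post and slotted_stand below 0.025 m and angle between the y axis of star_post and the x axis of slotted_stand, either way round below 0.4 rad), for 0.1 s.
At the end, for the whole second after the job is handed in: The star post, let go and at rest, stands upright (7 degrees) in the slotted stand: collar on the board (foot underside 24 mm above the bench, within 4 mm), axis within 20 mm of the slot's middle, foot crosswise to the slot under the board (square within 20 degrees) (z of star_post in the frame of slotted_stand between 0.019 and 0.028 m and horizontal distance between star_post and slotted_stand below 0.02 m and angle between the y axis of star_post and the y axis of slotted_stand, either way round below 0.35 rad and angle between star_post's own z axis and vertical below 0.12 rad and linear speed of star_post below 0.02 m/s); the robot touches nothing.
It fails at once if the ball post is knocked over or shifted by more than 40 mm (distance of ball_post from where it was at the start of the episode above 0.04 m or angle between ball_post's own z axis and vertical above 0.5 rad).
It also fails if it takes over 48 s, if anything falls off the work surface, if the arm or the gripper's body presses on something with over 40 N, if the wrist force passes 120 N, or if a joint passes its speed limit or range.

ROBOT

A 7-joint arm with a two-finger parallel gripper is mounted at the origin on the work surface. World frame = base frame: x ahead of the robot, y to its left, z up, the work surface at z = 0. Lengths are in mm, angles in rad, forces in N, time in s.
With the tool pointing down it reaches from about 400 to 875 mm from the base axis. Payload 4.4 kg.
Tool frame: the origin (TCP) lies midway between the tips of the shut fingers; the grasp point (between the pads) lies 19 mm behind it; z points along the fingers, y is the direction in which the jaws open and shut (so a half turn about z gives the same grasp; the last joint's range is limited). The gripper opens to 85 mm and grips with 20 to 120 N. Pads are 22 mm wide; open, the fingers measure 114 mm over their backs; the gripper's body (76 mm by 85 mm) begins 54 mm behind the grasp point. The pads swing forward as they close: fully open they stand 13 mm farther back than shut.
Start: joints at [1.268, 0.628, 0.038, 1.517, -0.027, 0.996, -0.02], TCP at [152.513, -631.868, 231.313] pointing down, gripper open.
Joint ranges: [-3.06, 3.06], [-0.37, 2.12], [-1.25, 1.32], [0.18, 2.47], [-1.1, 4.24], [0.23, 1.98], [-2.94, 2.94]. Speed limits (rad/s): [2.57, 2.57, 3.14, 3.14, 3.14, 3.14, 3.14].

INTERFACE

Orientations are given as [roll, pitch, yaw] about the fixed x, y, z axes, in that order (R = Rz(yaw) Ry(pitch) Rx(roll)).
In Python, from cell import ctrl, vision gives the robot as it stands.
- The arm moves only by the tool play_rows, never from a script. Its arguments are lists of equal length, an entry for each row: "slide": the shift along the tool's x, y, z in mm, a list of three; "turn": the turn about the tool's z in rad; "fingers": the opening, from 0 (shut) to 1 (fully open). A call has 1 to 5 rows; each row is the pose to reach, as a shift and turn from the pose measured when the call began, along the tool's axes at that moment; what a row does not reach only later rows make up. A row lasts 1/8 s, in which the tool goes at most 62.5 mm and 10.7 degrees, less where a joint would pass 70% of its speed; a pose out of reach is approached as far as the arm can. A call with a gripper value outside its range is refused whole. The fingers move at their own pace and stop on an object; the grip force is fixed at half the most. Time passes only in rows, so rows that repeat a pose let the fingers close. It gives the time, the measured TCP pose, the force and the opening at its end, in the units of the state.
- ctrl.read_state(): the state, without advancing time (a new reading comes with each control period).
- vision.get_image(name): name is "scene" or "top" or "wrist"; returns (picture, depth): 480x640x3 uint8, blue, green, red; 480x640 float32, mm along the optical axis (not along the pixel's ray), 0 where there is no reading.
- vision.camera_params(name): a dict with "fx", "fy", "cx", "cy" (pixels), "position" and "rotation" of the camera in the world. Camera axes: x right, y up, looking along -z (the intrinsics and any distortion apply to the point x, -y, -z); pixel columns grow to the right and rows downward; lengths in mm; the calibration is good to about 2 mm. The wrist camera is an equidistant fisheye: a pixel r from the principal point sees the ray r / f radians off the axis. A picture is of the moment at which its call begins: read the wrist's pose just before it. camera_params takes no time and is no camera call; for the wrist camera it gives the pose at the moment of the call.
- ctrl.finish_job(): hands the job in, once; it reports no verdict.
The state is a dict: "clock": time; "qpos": joint angles; "qd": joint speeds; "tau": joint torques, N m; "eef_pos": TCP position; "tool_rot": TCP orientation; "force": force on the tool from outside, world axes, zero at the start; "torque": the same for the moment, N m; "width": finger opening in mm.
Only numpy, scipy, OpenCV 4.12 (cv2) and the standard library are available. Lean on these libraries where they do the work, as an engineer would, in place of code of your own. Each camera call takes 0.05 s, during which the arm holds its last target.

## Working session

There is one attempt and no reset: what is moved stays moved. The work goes in short steps, Python scripts to look and compute and a tool call to move; the robot and the scene stay as the last step left them, time stands still between calls to the robot, and variables do not carry over. Pictures are saved under pics/ and viewed, and the job is handed in when it is done.

Besides the shell and the picture viewer there is one more tool, called after "Call:" as a command line: name --pt "numbers of a row" for each row, then --argument value for the rest. play_rows: Moves the arm, as the interface text tells. Its arguments: {"type":"object","properties":{"slide":{"type":"array"},"turn":{"type":"array"},"fingers":{"type":"array"}},"required":["slide","turn","fingers"]}

```bash
ls; mkdir -p pics
python3 - <<'E'
from cell import ctrl, vision
import cv2
s=ctrl.read_state();print(s)
for n in("scene","top","wrist"):
    p=vision.camera_params(n);print(n,p)
    im,d=vision.get_image(n);cv2.imwrite(f"pics/{n}0.png",im)
    import numpy as np;np.save(f"pics/{n}0.npy",d)
E
```

```text
pics
{'clock': 0.0, 'qpos': array([ 1.26819739,  0.62936062,  0.0384553 ,  1.51837151, -0.02701935,
        0.99630833, -0.02000809]), 'qd': array([-0.00094855, -0.00115112,  0.0001101 , -0.00115999, -0.00135482,
        0.00027202,  0.00096887]), 'tau': array([-5.15023148e-04, -5.63412130e+01,  1.22610569e+00, -1.93450302e+01,
        1.09982575e-02,  1.05996570e-02,  6.32201193e-06]), 'eef_pos': array([ 152.36229678, -631.24015869,  230.37882458]), 'tool_rot': array([-3.13966324e+00,  1.80583158e-05,  2.36769450e-01]), 'force': array([ 0.37460121, -0.09871385,  0.48537319]), 'torque': array([-0.00135728,  0.00144177, -0.039721  ]), 'width': 85.38099995771303}
scene {'fx': 614.409634115684, 'fy': 614.409634115684, 'cx': 323.7825054402628, 'cy': 234.06506408229347, 'position': array([1072.03743805,  899.60226306,  953.71822592]), 'rotation': array([0.80786903, 0.01400904, 2.55217669])}
top {'fx': 609.2450662524246, 'fy': 609.2450662524246, 'cx': 323.201749296187, 'cy': 234.95497844580873, 'position': array([ 316.6242585 ,  112.06210694, 1363.6378341 ]), 'rotation': array([ 0.18345311,  0.00305065, -1.59289034])}
wrist {'fx': 371.64829954431775, 'fy': 371.64829954431775, 'cx': 318.72718895420206, 'cy': 236.18283925236497, 'position': array([ 225.91745579, -612.64505159,  373.255857  ]), 'rotation': array([-0.30348525,  0.00206664, -1.33492154])}
```

View pics/scene0.png

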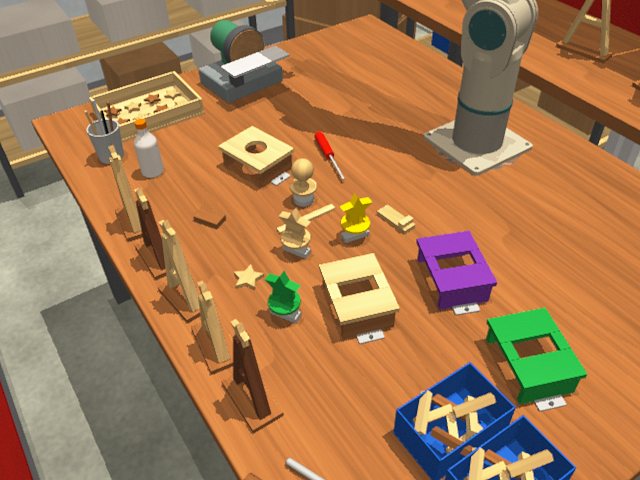

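View pics/top0.png

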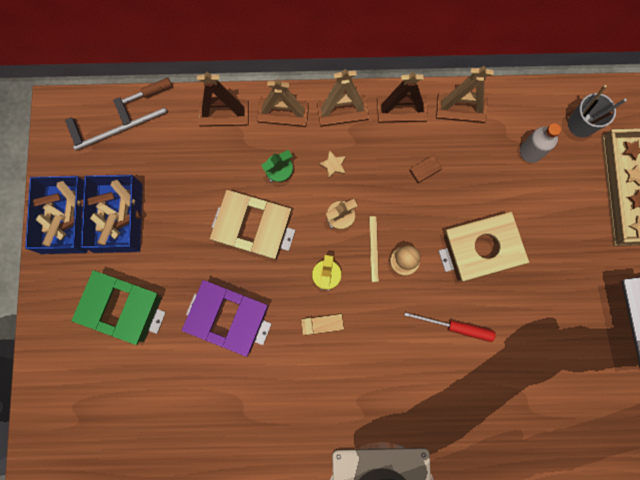

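View pics/wrist0.png

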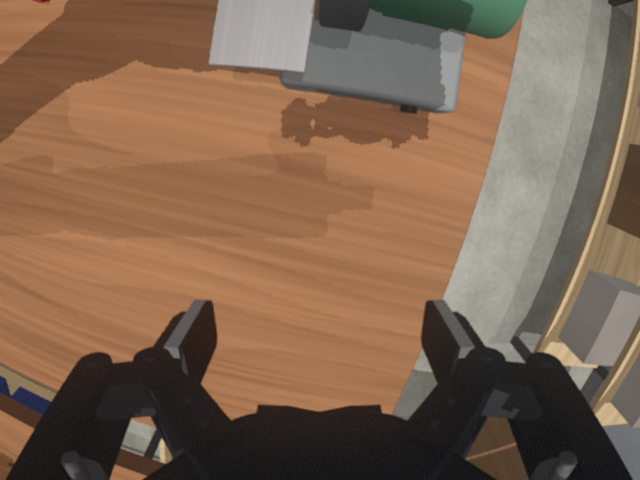

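The top view shows the star post at about (341,212) and the tan slotted stand at about (252,225). The ball post is at (405,258), and the round-hole stand is at (487,246). The green and yellow posts are decoys. Next I'll measure positions.

```bash
cat > h.py <<'E'
import numpy as np, cv2
from scipy.spatial.transform import Rotation as R
def Rm(r): return R.from_euler('xyz',r).as_matrix()
def rays(p,uv,fish=False):
    uv=np.asarray(uv,float).reshape(-1,2)
    x=(uv[:,0]-p['cx'])/p['fx'];y=(uv[:,1]-p['cy'])/p['fy']
    if fish:
        th=np.hypot(x,y);k=np.where(th>1e-9,np.sin(th)/np.maximum(th,1e-9),1)
        d=np.stack([x*k,-y*k,-np.cos(th)],1)
    else: d=np.stack([x,-y,-np.ones_like(x)],1)
    return d@Rm(p['rotation']).T
def plane(p,uv,z,fish=False):
    d=rays(p,uv,fish);t=(z-p['position'][2])/d[:,2];return p['position']+t[:,None]*d
def proj(p,X,fish=False):
    c=(np.asarray(X,float).reshape(-1,3)-p['position'])@Rm(p['rotation'])
    x,y,z=c[:,0],-c[:,1],-c[:,2]
    if fish:
        r=np.hypot(x,y);th=np.arctan2(r,z);k=th/np.maximum(r,1e-9)
        return np.stack([p['cx']+p['fx']*x*k,p['cy']+p['fy']*y*k],1)
    return np.stack([p['cx']+p['fx']*x/z,p['cy']+p['fy']*y/z],1)
def cloud(p,d,box):
    u0,v0,u1,v1=box;uu,vv=np.meshgrid(np.arange(u0,u1),np.arange(v0,v1))
    uv=np.stack([uu.ravel(),vv.ravel()],1);z=d[vv,uu].ravel().astype(float)
    return p['position']+rays(p,uv)*z[:,None],uv,z>0
E
python3 - <<'E'
from h import *
from cell import vision
pt=vision.camera_params("top");ps=vision.camera_params("scene")
top=cv2.imread("pics/top0.png");sc=cv2.imread("pics/scene0.png")
dt=np.load("pics/top0.npy");ds=np.load("pics/scene0.npy")
for n,p,d,bs,bp in(("top",pt,dt,(205,182,298,265),(318,190,362,236)),("scene",ps,ds,(312,245,402,342),(272,202,318,262))):
    X,uv,ok=cloud(p,d,bs); m=ok&(X[:,2]>52)&(X[:,2]<68)
    r=cv2.minAreaRect(X[m][:,:2].astype(np.float32));print(n,"stand",r,np.median(X[m][:,2]),m.sum())
    X,uv,ok=cloud(p,d,bp)
    for lo,hi in((30,50),(55,140),(70,100),(100,140)):
        m=ok&(X[:,2]>lo)&(X[:,2]<hi)
        if m.sum()>5: print(n,"post",lo,hi,m.sum(),cv2.minAreaRect(X[m][:,:2].astype(np.float32)),X[m].mean(0))
a=cv2.resize(top[180:270,200:365],None,fx=4.8,fy=4.8);cv2.imwrite("pics/t1.png",a)
b=cv2.resize(sc[195:345,265:405],None,fx=4,fy=4);cv2.imwrite("pics/s1.png",b)
E
```

```text
top stand ((588.5244750976562, 269.4958801269531), (151.11007690429688, 117.56804656982422), 71.71464538574219) 60.809806105817074 3024
top post 30 50 335 ((606.7357788085938, 71.64706420898438), (63.133323669433594, 60.24396514892578), 41.177940368652344) [600.49276945  68.96697147  44.44907239]
top post 55 140 345 ((607.5917358398438, 70.19950866699219), (19.224197387695312, 69.17708587646484), 25.909107208251953) [605.80161103  70.19064128  97.18402369]
top post 70 100 197 ((607.6879272460938, 70.00138854980469), (19.224197387695312, 68.73657989501953), 25.909107208251953) [605.8072411   69.77110697  94.0528941 ]
top post 100 140 128 ((606.4251708984375, 73.40208435058594), (18.05316925048828, 62.291038513183594), 25.562768936157227) [606.6280703   71.29910459 107.42799253]
scene stand ((589.5720825195312, 271.57342529296875), (156.16592407226562, 117.44287872314453), 72.04408264160156) 58.84836735485129 3176
scene post 30 50 382 ((611.8017578125, 78.83436584472656), (54.12827682495117, 60.80357360839844), 61.26585388183594) [615.43731254  81.76865277  42.42682342]
scene post 55 140 509 ((609.1409301757812, 72.97435760498047), (25.387683868408203, 68.78504180908203), 28.39940643310547) [611.34729834  76.95399108  87.58024128]
scene post 70 100 320 ((609.1044311523438, 72.94046020507812), (25.38909912109375, 68.76852416992188), 28.53285789489746) [612.34902103  75.9573288   89.37673647]
scene post 100 140 91 ((607.3817138671875, 75.96976470947266), (21.071218490600586, 41.05562210083008), 21.824893951416016) [609.07265648  76.51826076 107.82660382]
```

View pics/t1.png

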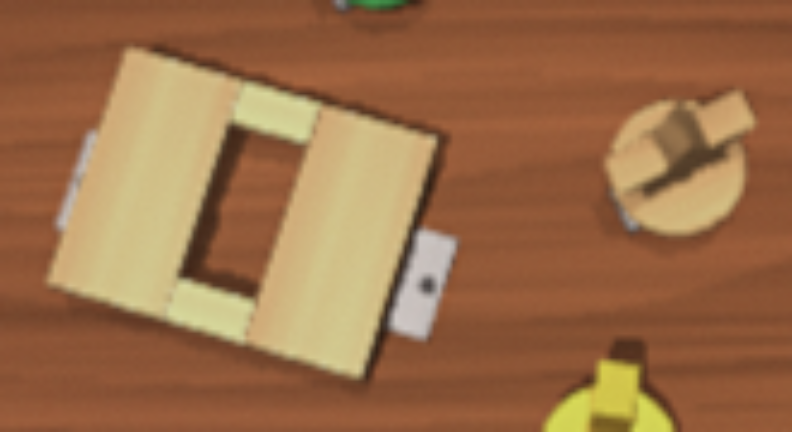

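View pics/s1.png

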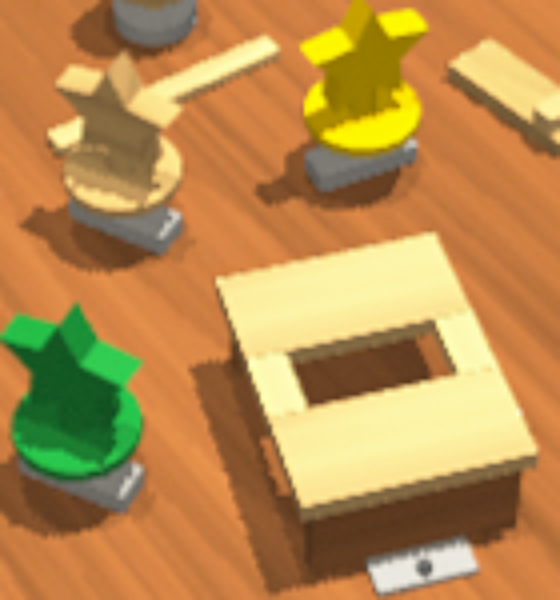

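The post's axis is near (607.5, 71), with its foot and star bar along about 116°. The stand's centre is near (589, 270), with the slot along about 162° (equivalently -18°). I'll move above the post at tool yaw 116°.

```bash
cat > go.py <<'E'
import sys
from h import *
from cell import ctrl
def go(x,y,z,yawdeg):
    s=ctrl.read_state();M=Rm(s['tool_rot'])
    sl=M.T@(np.array([x,y,z])-s['eef_pos'])
    dy=(np.radians(yawdeg)-s['tool_rot'][2]+np.pi)%(2*np.pi)-np.pi
    print("t",round(s['clock'],2),"pos",s['eef_pos'].round(1),"rot",s['tool_rot'].round(3),"w",round(s['width'],1),"F",s['force'].round(1),"q",s['qpos'].round(2))
    print("slide",sl.round(1),"turn",round(-dy,3))
if __name__=="__main__": go(*map(float,sys.argv[1:5]))
E
python3 go.py 607 71 215 116
```

```text
t 0.15 pos [ 152.4 -631.4  230.6] rot [-3.14   0.     0.237] w 85.3 F [-1.  -0.  -0.2] q [ 1.27  0.63  0.04  1.52 -0.03  1.   -0.02]
slide [ 606.7 -576.2   16.4] turn -1.788
```

Call:
play_rows --pt "45 -42 0" --pt "90 -85 0" --pt "135 -127 0" --pt "180 -170 0" --pt "225 -213 0" --turn '[-0.13, -0.26, -0.39, -0.52, -0.65]' --fingers '[1, 1, 1, 1, 1]'

```text
clock: 0.78
eef_pos: [322.0, -369.8, 230.9]
tool_rot: [-3.141, -0.001, 0.891]
force: [1.0, -1.2, -0.1]
width: 85.5
```

```bash
python3 go.py 607 71 215 116
```

```text
t 0.78 pos [ 322.  -369.8  230.9] rot [-3.141e+00 -1.000e-03  8.910e-01] w 85.5 F [ 1.  -1.2 -0.1] q [ 0.92  0.41 -0.16  1.95  0.09  0.79  0.02]
slide [521.9 -55.5  16.5] turn -1.134
```

Call:
play_rows --pt "58 -6 0" --pt "116 -12 0" --pt "174 -18 0" --pt "232 -24 0" --pt "290 -31 0" --turn '[-0.13, -0.26, -0.39, -0.52, -0.65]' --fingers '[1, 1, 1, 1, 1]'

```text
clock: 1.4
eef_pos: [481.1, -123.3, 231.3]
tool_rot: [3.141, -0.001, 1.545]
force: [0.4, -0.1, 0.3]
width: 85.7
```

```bash
python3 go.py 607 71 215 116
```

```text
t 1.4 pos [ 481.1 -123.3  231.3] rot [ 3.141e+00 -1.000e-03  1.545e+00] w 85.7 F [ 0.4 -0.1  0.3] q [ 0.46  0.43 -0.37  1.93  0.21  0.82 -0.05]
slide [197.5 120.9  16.5] turn -0.48
```

Call:
play_rows --pt "50 30 4" --pt "100 60 8" --pt "150 91 12" --pt "197 121 16" --pt "197 121 16" --turn '[-0.13, -0.26, -0.39, -0.48, -0.48]' --fingers '[1, 1, 1, 1, 1]'

```text
clock: 2.02
eef_pos: [608.1, 76.4, 214.8]
tool_rot: [3.139, -0.004, 2.032]
force: [-0.4, -1.3, -0.3]
width: 85.1
```

Run:
```python
from h import *
from cell import vision,ctrl
from go import go
go(607,71,67,116)
p=vision.camera_params("wrist");im,d=vision.get_image("wrist");cv2.imwrite("pics/w1.png",im);np.save("pics/w1.npy",d);import pickle;pickle.dump(p,open("pics/w1.pkl","wb"))
print(p, proj(p,[[607,71,84],[607.5,71,44],[607.5,71,120]],True))
```

```text
t 2.02 pos [608.1  76.4 214.8] rot [ 3.139 -0.004  2.032] w 85.1 F [-0.4 -1.3 -0.3] q [ 0.13  0.63 -0.49  1.64  0.34  0.96 -0.01]
slide [ -5.   -3.8 147.8] turn 0.007
{'fx': 371.64829954431775, 'fy': 371.64829954431775, 'cx': 318.72718895420206, 'cy': 236.18283925236497, 'position': array([573.35215832, 145.02406128, 357.90380787]), 'rotation': array([-0.29842381, -0.00271641,  0.46020109])} [[314.20952825 232.47008322]
 [315.13496401 219.67233115]
 [314.40047441 247.92217311]]
```

View pics/w1.png

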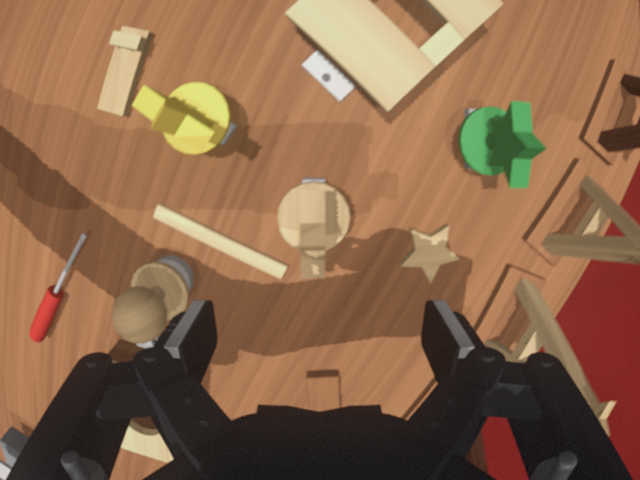

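In the wrist view the collar is centred near (314,218), within 2 px of where I predicted it. The star bar is upright near column 313, so it is squared to the jaws. I'll go down to it.

Call:
play_rows --pt "-5 -4 0" --pt "-5 -4 45" --pt "-5 -4 90" --pt "-5 -4 125" --pt "-5 -4 147" --turn '[0.007, 0.007, 0.007, 0.007, 0.007]' --fingers '[1, 1, 1, 1, 1]'

```text
clock: 2.7
eef_pos: [604.1, 63.9, 66.0]
tool_rot: [-3.138, -0.002, 2.018]
force: [0.3, -0.2, 0.2]
width: 85.5
```

Run:
```python
from h import *
from cell import vision,ctrl
from go import go
go(607,71,67,116)
p=vision.camera_params("wrist");im,d=vision.get_image("wrist");cv2.imwrite("pics/w2.png",im)
print(proj(p,[[607,71,84],[607.5,71,44],[607.5,71,120]],True))
```

```text
t 2.7 pos [604.1  63.9  66. ] rot [-3.138e+00 -2.000e-03  2.018e+00] w 85.5 F [ 0.3 -0.2  0.2] q [ 0.08  0.81 -0.39  1.76  0.45  0.67 -0.11]
slide [ 5.2  5.7 -1. ] turn -0.007
[[334.0937663  318.77027602]
 [332.16262261 277.8275601 ]
 [339.47889442 377.89275119]]
```

View pics/w2.png

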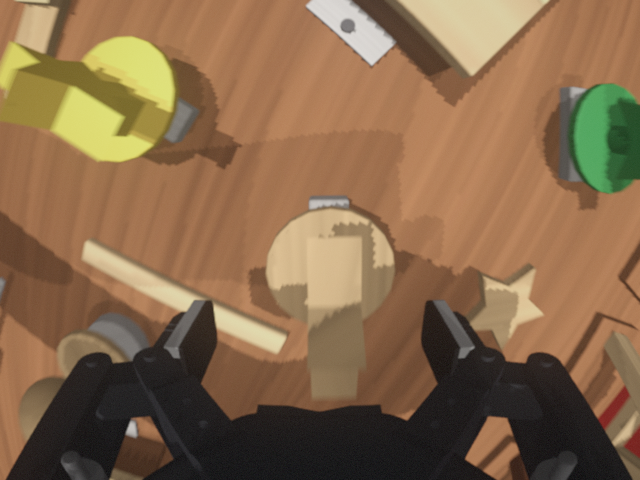

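The tool overshot about 6 mm sideways because it hadn't settled. I'll re-centre on the star, then close.

Call:
play_rows --pt "5 5.5 -1" --pt "5 5.5 -1" --pt "5 5.5 -1" --turn '[-0.007, -0.007, -0.007]' --fingers '[1, 1, 1]'

```text
clock: 3.12
eef_pos: [606.3, 70.5, 66.0]
tool_rot: [-3.137, -0.002, 2.025]
force: [-0.3, 0.3, -0.1]
width: 85.7
```

```bash
python3 go.py 607 71 67 116
```

```text
t 3.12 pos [606.3  70.5  66. ] rot [-3.137e+00 -2.000e-03  2.025e+00] w 85.7 F [-0.3  0.3 -0.1] q [ 0.07  0.81 -0.39  1.75  0.45  0.67 -0.11]
slide [ 0.1  0.9 -1. ] turn 0.0
```

Call:
play_rows --pt "0 1 -1" --pt "0 1 -1" --pt "0 1 -1" --pt "0 1 -1" --pt "0 1 -1" --turn '[0, 0, 0, 0, 0]' --fingers '[0.6, 0.4, 0.1, 0.1, 0.1]'

```text
clock: 3.75
eef_pos: [607.3, 71.0, 67.2]
tool_rot: [-3.137, -0.002, 2.025]
force: [-1.1, -0.5, 1.5]
width: 17.3
```

Call:
play_rows --pt "0 0 0" --pt "0 0 0" --pt "0 0 0" --turn '[0, 0, 0]' --fingers '[0, 0, 0]'

```text
clock: 4.12
eef_pos: [607.3, 71.0, 67.2]
tool_rot: [-3.137, -0.002, 2.025]
force: [0.1, 0.3, 2.2]
width: 17.3
```

Call:
play_rows --pt "0 0 -15" --pt "0 0 -40" --pt "0 0 -70" --pt "0 0 -90" --pt "0 0 -90" --turn '[0, 0, 0, 0, 0]' --fingers '[0, 0, 0, 0, 0]'

```text
clock: 4.75
eef_pos: [608.7, 71.2, 159.1]
tool_rot: [-3.141, -0.001, 2.025]
force: [-0.6, 1.0, -3.5]
width: 17.5
```

Run:
```python
from h import *
from cell import vision,ctrl
from go import go
go(589,270,157,161.8)
im,d=vision.get_image("wrist");cv2.imwrite("pics/w3.png",im);p=vision.camera_params("wrist")
im,d=vision.get_image("top");cv2.imwrite("pics/top1.png",im);np.save("pics/top1.npy",d)
```

```text
t 4.75 pos [608.7  71.2 159.1] rot [-3.141e+00 -1.000e-03  2.025e+00] w 17.5 F [-0.6  1.  -3.5] q [ 0.11  0.69 -0.45  1.69  0.38  0.85 -0.05]
slide [187.3  69.4   2.2] turn -0.799
```

View pics/w3.png

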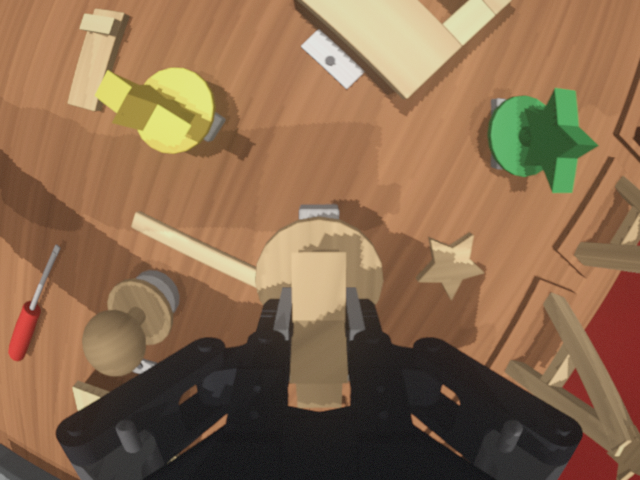

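Run:
```python
from h import *
from cell import vision
# stand: edges by colour from first pictures; board top z=60, slot corners
pt=vision.camera_params("top");ps=vision.camera_params("scene")
for n,p,b in(("top",pt,(205,182,298,265)),("scene",ps,(312,245,402,342))):
    im=cv2.imread(f"pics/{n}0.png");u0,v0,u1,v1=b
    hsv=cv2.cvtColor(im,cv2.COLOR_BGR2HSV)[v0:v1,u0:u1]
    m=((hsv[...,2]>165)&(hsv[...,0]>13)&(hsv[...,0]<32)&(hsv[...,1]>50)).astype(np.uint8)*255
    cs,hi=cv2.findContours(m,cv2.RETR_CCOMP,cv2.CHAIN_APPROX_NONE)
    for c,h in zip(cs,hi[0]):
        if cv2.contourArea(c)>150:
            X=plane(p,c.reshape(-1,2)+[u0,v0],60)
            print(n,"hole" if h[3]>=0 else "outer",cv2.contourArea(c),cv2.minAreaRect(X[:,:2].astype(np.float32)))
```

```text
top outer 3434.5 ((587.8925170898438, 270.1563720703125), (150.31568908691406, 116.13280487060547), 71.84696960449219)
top hole 647.5 ((587.726318359375, 270.0417175292969), (42.60337448120117, 80.29983520507812), 71.62151336669922)
scene outer 3500.5 ((588.1967163085938, 272.19525146484375), (155.00711059570312, 117.74575805664062), 71.93611145019531)
scene hole 589.5 ((588.6417846679688, 271.4281311035156), (40.75553894042969, 78.64668273925781), 71.8249282836914)
```

The post is held squarely. The tool holds it at row ~345, and the visible collar spans columns 256–383 with its far edge at about (319,220). I'll check the axis offset from the TCP using the collar.

Run:
```python
from h import *
from cell import vision,ctrl
s=ctrl.read_state();p=vision.camera_params("wrist")
z=s['eef_pos'][2]-67+44
im=cv2.imread("pics/w3.png")
X=plane(p,[[256,275],[383,275],[319,220],[276,240],[363,240]],z,True)
T=(X-s['eef_pos'])@Rm(s['tool_rot']);print(T.round(1))
print("rel axis if at foot end:",((plane(p,[[299,206],[338,206]],z-44+14,True)-s['eef_pos'])@Rm(s['tool_rot'])).round(1))
print(proj(p,[s['eef_pos']],True))
```

```text
[[  5.8 -31.1  23.2]
 [  5.8  31.2  22.8]
 [ 33.5  -0.1  23.1]
 [ 23.8 -20.4  23.2]
 [ 23.9  20.6  22.9]]
rel axis if at foot end: [[ 33.4 -10.9  53.1]
 [ 33.4  10.1  53. ]]
[[319.41933591 308.5213634 ]]
```

Call:
play_rows --pt "35 12 0" --pt "75 27 0" --pt "115 42 0" --pt "150 56 0" --pt "175 66 0" --turn '[-0.14, -0.3, -0.46, -0.62, -0.74]' --fingers '[0, 0, 0, 0, 0]'

```text
clock: 5.48
eef_pos: [588.2, 258.8, 155.3]
tool_rot: [-3.138, -0.008, 2.771]
force: [0.3, 0.4, -1.8]
width: 17.4
```

```bash
python3 go.py 588.5 270.5 157 161.8
```

```text
t 5.47 pos [588.2 258.8 155.3] rot [-3.138 -0.008  2.771] w 17.4 F [ 0.3  0.4 -1.8] q [-0.09  0.78 -0.64  1.59  0.53  0.96  0.29]
slide [ 4.  11.  -1.7] turn -0.053
```

Call:
play_rows --pt "4 11 -2" --pt "4 11 -2" --pt "4 11 -2" --pt "4 11 -2" --turn '[-0.053, -0.053, -0.053, -0.053]' --fingers '[0, 0, 0, 0]'

```text
clock: 5.98
eef_pos: [589.0, 268.7, 157.1]
tool_rot: [-3.137, -0.007, 2.821]
force: [0.0, -0.8, -2.5]
width: 17.4
```

Run:
```python
from h import *
from cell import vision,ctrl
from go import go
go(588.5,270.5,115,161.8)
p=vision.camera_params("wrist");im,d=vision.get_image("wrist");cv2.imwrite("pics/w4.png",im)
c,sn=np.cos(np.radians(-18.2)),np.sin(np.radians(-18.2))
C=np.array([[588+c*a-sn*b,270.5+sn*a+c*b,60] for a,b in((38,19),(38,-19),(-38,-19),(-38,19),(58,75),(58,-75),(-58,-75),(-58,75))])
print(proj(p,C,True).round(0))
im2,d=vision.get_image("scene");cv2.imwrite("pics/s4.png",cv2.resize(im2[190:360,265:435],None,fx=3.5,fy=3.5))
```

```text
t 5.97 pos [589.  268.7 157.1] rot [-3.137 -0.007  2.821] w 17.4 F [ 0.  -0.8 -2.5] q [-0.1   0.79 -0.65  1.58  0.54  0.97  0.33]
slide [ 0.8  1.8 42.1] turn -0.003
[[347. 289.]
 [294. 289.]
 [291. 183.]
 [349. 183.]
 [420. 312.]
 [221. 312.]
 [207. 155.]
 [433. 154.]]
```

View pics/w4.png

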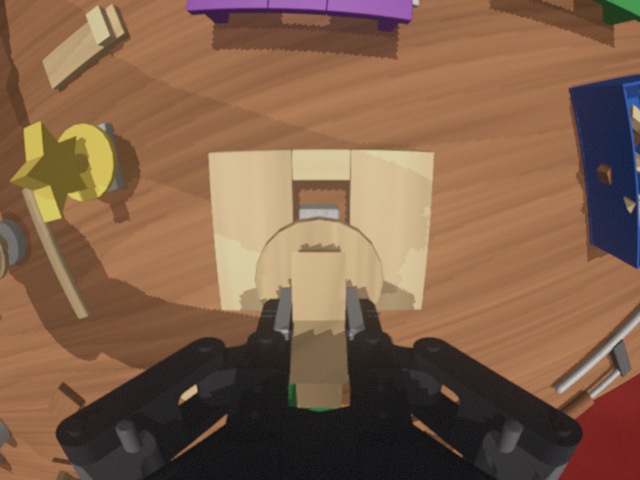

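View pics/s4.png

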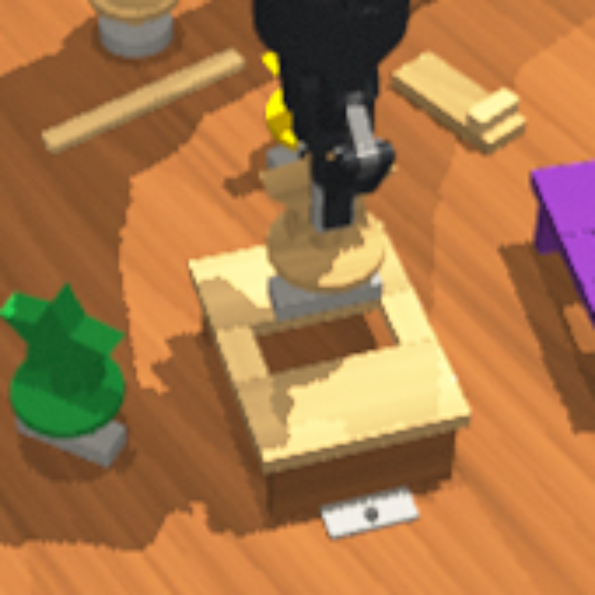

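The predicted slot and board corners agree with the wrist view to within 2 px; the slot's far edge is at columns 292–350, row ~182. The scene view shows the foot parallel to the slot. I'll lower it.

Call:
play_rows --pt "1 2 0" --pt "1 2 10" --pt "1 2 22" --pt "1 2 34" --pt "1 2 42" --turn '[0, 0, 0, 0, 0]' --fingers '[0, 0, 0, 0, 0]'

```text
clock: 6.7
eef_pos: [587.7, 271.2, 113.9]
tool_rot: [-3.137, -0.008, 2.822]
force: [-1.1, -0.5, -2.5]
width: 17.7
```

```bash
python3 go.py 588.5 270.5 93 161.8
```

```text
t 6.7 pos [587.7 271.2 113.9] rot [-3.137 -0.008  2.822] w 17.7 F [-1.1 -0.5 -2.5] q [-0.12  0.84 -0.62  1.61  0.58  0.9   0.29]
slide [-1.1 -0.3 20.9] turn -0.002
```

Call:
play_rows --pt "-1 0 5" --pt "-1 0 11" --pt "-1 0 17" --pt "-1 0 20" --pt "-1 0 20" --turn '[0, 0, 0, 0, 0]' --fingers '[0, 0, 0, 0, 0]'

```text
clock: 7.32
eef_pos: [588.4, 270.8, 93.7]
tool_rot: [-3.137, -0.009, 2.822]
force: [0.6, -0.7, -1.8]
width: 17.4
```

```bash
python3 go.py 588.5 270.5 91.5 161.8
```

```text
t 7.33 pos [588.4 270.8  93.7] rot [-3.137 -0.009  2.822] w 17.4 F [ 0.6 -0.7 -1.8] q [-0.13  0.86 -0.6   1.62  0.6   0.87  0.28]
slide [-0.2 -0.2  2.2] turn -0.002
```

The foot is now under the board, with its underside at about 27 mm. I'll make the quarter turn.

Call:
play_rows --pt "0 0 1" --pt "0 0 1" --pt "0 0 1" --pt "0 0 1" --pt "0 0 1" --turn '[0.1, 0.25, 0.41, 0.57, 0.73]' --fingers '[0, 0, 0, 0, 0]'

```text
clock: 7.95
eef_pos: [588.5, 271.1, 93.1]
tool_rot: [-3.133, -0.003, 2.087]
force: [0.7, -0.2, -3.7]
width: 17.3
```

```bash
python3 go.py 588.5 270.5 92.5 71.8
```

```text
t 7.95 pos [588.5 271.1  93.1] rot [-3.133e+00 -3.000e-03  2.087e+00] w 17.3 F [ 0.7 -0.2 -3.7] q [-0.23  0.82 -0.41  1.62  0.42  0.8  -0.31]
slide [-0.5 -0.3  0.6] turn 0.834
```

Call:
play_rows --pt "0 0 0" --pt "0 0 0" --pt "0 0 0" --pt "0 0 0" --pt "0 0 0" --turn '[0.17, 0.34, 0.5, 0.67, 0.8]' --fingers '[0, 0, 0, 0, 0]'

```text
clock: 8.57
eef_pos: [588.5, 271.7, 93.5]
tool_rot: [-3.133, 0.003, 1.283]
force: [-0.3, -1.1, -2.8]
width: 17.5
```

```bash
python3 go.py 588.5 270.5 91.5 71.8
```

```text
t 8.57 pos [588.5 271.7  93.5] rot [-3.133e+00  3.000e-03  1.283e+00] w 17.5 F [-0.3 -1.1 -2.8] q [-0.36  0.8  -0.2   1.62  0.2   0.75 -0.94]
slide [-1.1  0.4  2. ] turn 0.03
```

Turned. Now I'll lower the last 2 mm onto the board.

Call:
play_rows --pt "-1 0 1" --pt "-1 0 2" --pt "-1 0 2.5" --pt "-1 0 2.5" --turn '[0.03, 0.03, 0.03, 0.03]' --fingers '[0, 0, 0, 0]'

```text
clock: 9.07
eef_pos: [588.1, 270.9, 91.4]
tool_rot: [-3.133, 0.003, 1.254]
force: [-1.7, 0.4, 0.7]
width: 17.3
```

```bash
python3 go.py 588.5 270.5 91.5 71.8
```

```text
t 9.07 pos [588.1 270.9  91.4] rot [-3.133e+00  3.000e-03  1.254e+00] w 17.3 F [-1.7  0.4  0.7] q [-0.36  0.8  -0.19  1.63  0.2   0.74 -0.96]
slide [-0.2  0.5 -0.1] turn 0.001
```

The force changed from -3 to about +1 N, so the collar is seated. I'll open the fingers and check before retreating.

Call:
play_rows --pt "0 0 0" --pt "0 0 0" --pt "0 0 0" --pt "0 0 0" --pt "0 0 0" --turn '[0, 0, 0, 0, 0]' --fingers '[0.3, 0.6, 1, 1, 1]'

```text
clock: 9.7
eef_pos: [588.1, 270.9, 91.4]
tool_rot: [-3.133, 0.003, 1.254]
force: [-1.0, 0.3, 0.2]
width: 85.5
```

Call:
play_rows --pt "0 0 -15" --pt "0 0 -50" --pt "0 0 -90" --pt "0 0 -130" --pt "0 0 -150" --turn '[0, 0, 0, 0, 0]' --fingers '[1, 1, 1, 1, 1]'

```text
clock: 10.32
eef_pos: [590.6, 271.6, 245.4]
tool_rot: [-3.137, -0.0, 1.254]
force: [1.1, -0.5, -1.3]
width: 86.0
```

Call:
play_rows --pt "-50 0 0" --pt "-100 0 0" --pt "-150 0 0" --pt "-180 0 0" --pt "-180 0 0" --turn '[0, 0, 0, 0, 0]' --fingers '[1, 1, 1, 1, 1]'

```text
clock: 10.95
eef_pos: [534.2, 97.6, 246.5]
tool_rot: [-3.138, 0.001, 1.249]
force: [-0.5, 0.4, -0.8]
width: 85.6
```

Run:
```python
from h import *
from cell import vision,ctrl
from go import go
go(588,270,240,71.8)
for n in("top","scene","wrist"):
    p=vision.camera_params(n);im,d=vision.get_image(n)
    cv2.imwrite(f"pics/{n}9.png",im);np.save(f"pics/{n}9.npy",d)
    if n!="wrist":
        X,uv,ok=cloud(p,d,(205,170,300,270) if n=="top" else (305,215,410,345))
        for lo,hi in((66,82),(90,140)):
            m=ok&(X[:,2]>lo)&(X[:,2]<hi)&(np.hypot(X[:,0]-588,X[:,1]-270)<60)
            if m.sum()>5:print(n,lo,hi,m.sum(),cv2.minAreaRect(X[m][:,:2].astype(np.float32)),np.percentile(X[m][:,2],[2,50,98]))
a=cv2.imread("pics/top9.png")[170:290,190:440];b=cv2.imread("pics/scene9.png")[150:350,260:420]
cv2.imwrite("pics/t9.png",cv2.resize(a,None,fx=3,fy=3));cv2.imwrite("pics/s9.png",cv2.resize(b,None,fx=3,fy=3))
```

```text
t 10.95 pos [534.2  97.6 246.5] rot [-3.138e+00  1.000e-03  1.249e+00] w 85.6 F [-0.5  0.4 -0.8] q [-0.07  0.47 -0.23  1.79  0.13  0.9  -0.68]
slide [180.6  -3.4   6.4] turn -0.004
top 66 82 351 ((592.1051635742188, 268.13262939453125), (111.35757446289062, 93.31455993652344), 67.42738342285156) [66.18551597 69.1652242  74.6519273 ]
top 90 140 320 ((589.1258544921875, 270.3597717285156), (68.82588195800781, 19.267213821411133), 71.39759826660156) [ 95.67813839 121.89836626 138.01134478]
scene 66 82 342 ((590.1903686523438, 274.0685119628906), (64.22650146484375, 61.89712142944336), 73.81745910644531) [66.05542776 67.7118159  80.95671011]
scene 90 140 384 ((589.409912109375, 271.17401123046875), (71.49246978759766, 19.95067596435547), 72.12116241455078) [ 91.71817317 119.61188392 138.16762143]
```

View pics/t9.png

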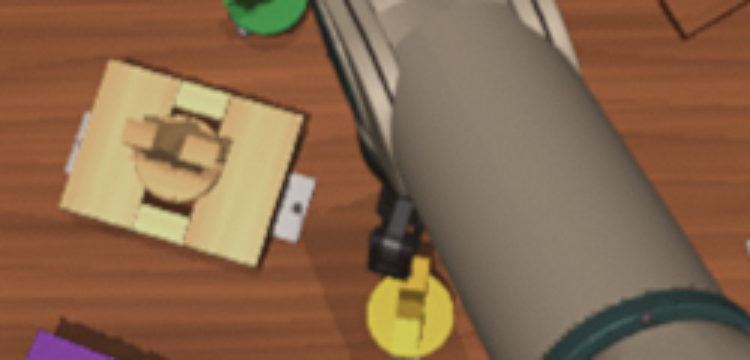

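View pics/s9.png

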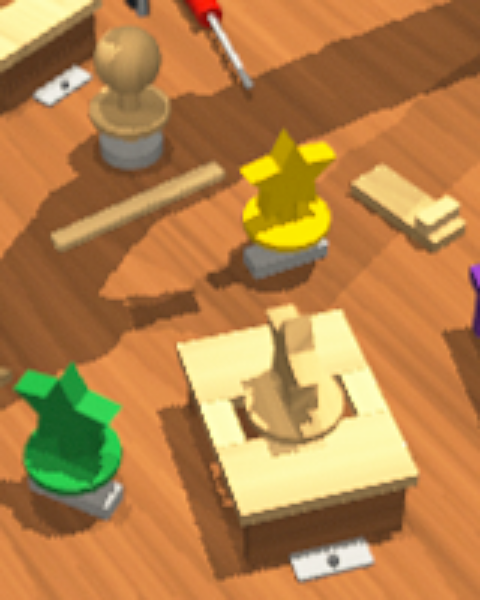

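Both views show the collar flat on the board with its top at 68 mm, and the star bar crosswise at about 71.7°. The axis is within 2 mm of the slot's middle, and the ball post is still standing. I'll hand in.

Run:
```python
from cell import ctrl
s=ctrl.read_state();print(s['clock'],abs(s['qd']).max())
print(ctrl.finish_job())
```

```text
11.1 0.013615878069412671
the job is handed in; nothing more can be done
None
```

The star post is in the slotted stand with its foot locked crosswise under the board. I handed the job in at 11.1 s; no verdict is reported.

I gripped the post across the star and lowered the foot lengthwise through the slot. I then made the quarter turn just above the seat, set the collar on the board, let go and backed the arm away.

**Last checks, from the top and scene cameras:**
- **Collar height:** it rests on the board, with its top at about 68 mm, which puts the foot's underside at about 24 mm.
- **Position:** the axis is within about 2 mm of the slot's middle.
- **Foot direction:** the star bar, which is parallel to the foot, lies at 71.4–72.1° against the stand's y axis at 71.8°. The foot itself is hidden under the board.
- **Upright:** the post looks upright in the pictures; I did not measure its tilt separately.
- **Ball post:** it stands undisturbed in the scene view. The arm hid it in the last top view.

**Disagreements:** the top camera's rectangle for the collar-height points came out too large because it included other points, so I used the scene camera there. The tool also overshot by about 6 mm before the grasp; I corrected that before closing the fingers.

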